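Unlock the coin scale, load the thick rolls and dial in their number

ROBOT

A 6-joint arm with a two-finger parallel gripper is mounted at the origin on the work surface. World frame = base frame: x ahead of the robot, y to its left, z up, the work surface at z = 0. Lengths are in m, angles in rad, forces in N, time in s.
With the tool pointing down it reaches from about 0.3 to 0.875 m from the base axis. Payload 6.4 kg.
Tool frame: the origin (TCP) lies on the centre line of the jaws, within the pads' length; the fingertips stand 11 mm ahead of it and the grasp point (between the pads) lies 8 mm behind it (manip.nose_length is the z of the fingertips in the tool frame, in m); z points along the fingers, x is the direction in which the jaws open and shut, and the axes are right-handed (so a half turn about z gives the same grasp; the last joint's range is limited). The gripper opens to 88 mm and grips with 3 to 60 N. Pads are 18 mm wide; open, the fingers measure 123 mm over their backs; the gripper's body (75 mm by 187 mm) begins 45 mm behind the grasp point.
Start: joints at [-1.521, 0.181, 1.607, -0, 1.354, -0.206], TCP at [0.146, -0.556, 0.25] pointing down, gripper open.
Joint ranges: [-2.99, 2.99], [-0.89, 2.07], [0.3, 2.58], [-1.14, 4.28], [0, 2.63], [-3.12, 3.12]. Speed limits (rad/s): [2.57, 2.57, 3.01, 3.14, 3.14, 3.14].

INTERFACE

Orientations are given as a unit quaternion [w, x, y, z].
In Python, from workcell import manip gives the robot as it stands.
- The arm moves only by the shell command python3 -m inch 'ROWS'. ROWS is JSON, a list that holds one entry, the list of rows, each a list of 5 numbers: the opening, from 0 (shut) to 1 (fully open), then the shift along the world's x, y, z in units of 30 cm (1.0 is 30 cm), then the turn about the world's z in units of 90 degrees (1.0 is 90 degrees). A call has 1 to 20 rows; each row is the pose to reach, as a shift and turn from the pose measured when the call began; what a row does not reach only later rows make up. A row lasts 1/12 s, in which the tool goes at most 41.7 mm and 7.16 degrees, less where a joint would pass 70% of its speed; a pose out of reach is approached as far as the arm can. A call with a number of a shift or a turn outside -1 to 1 is refused whole. A call with a gripper value outside its range is refused whole. The fingers move at their own pace and stop on an object; the grip force is fixed at half the most. Time passes only in rows, so rows that repeat a pose let the fingers close. It gives the time, the measured TCP pose, the force and the opening at its end, in the units of the state.
- manip.state(): the state, without advancing time (a new reading comes with each control period).
- manip.read_camera(name): name is "scene" or "side" or "wrist"; returns (picture, depth): 420x560x3 uint8, blue, green, red; 420x560 float32, m along the optical axis (not along the pixel's ray), 0 where there is no reading.
- manip.camera_model(name): a dict with "intrinsics" (3x3 intrinsics, pixels), "R" (3x3) and "t" (3): a world point X has camera coordinates R X + t. Camera axes: x right, y down, z forward; pixel columns grow to the right and rows downward; lengths in m; the calibration is good to about 2 mm. The wrist camera is an equidistant fisheye: a pixel r from the principal point sees the ray r / f radians off the axis. A picture is of the moment at which its call begins: read the wrist's pose just before it. camera_model takes no time and is no camera call; for the wrist camera it gives the pose at the moment of the call.
- manip.finish_job(): hands the job in, once; it reports no verdict.
The state is a dict: "t": time; "q": joint angles; "qvel": joint speeds; "joint_efforts": joint torques, N m; "eef_pos": TCP position; "tcp_rot": TCP orientation; "ft_force": force on the tool from outside, world axes, zero at the start; "moment": the same for the moment, N m; "width": finger opening in m.
Only numpy, scipy, OpenCV 4.12 (cv2) and the standard library are available. Lean on these libraries where they do the work, as an engineer would, in place of code of your own. Each camera call takes 0.05 s, during which the arm holds its last target. There are 200 camera calls.

TASK

Pull the lock plug out of the scale's console and leave it lying in the shallow white dish; then stand every thick coin roll upright on the steel weighing pan. Last, roll the console's knurled thumbwheel, click by click, until its white line points at the mark for the number of thick rolls on the pan (the leftmost mark, seen from the robot, is zero). The slim rolls stay off the pan, and the calculator stays where it is.

Things in the scene. Friction and masses are not known exactly. Their poses are not given: they have to be found in the camera images.
- console: fixed grey console, 150 mm (its x) by 190 mm (its y), flat top 60 mm high. Origin: centre of its underside; its -x face looks to the robot, turned by up to 0.25 rad. The lock plug's socket is in the top at (15, -50) mm; a flat thumbwheel lies level in the -x edge of the top, its axle upright at (-59, 40) mm, and seven white marks stand around it on the top
- wheel_rim (a point): the thumbwheel's outermost rim point at rest, 52 mm above the work surface (fixed to the console, whose axes it has). Ribbed black rubber wheel, 52 mm in diameter, rim 46 to 58 mm high, upright axle; only 10 mm of it stands out past the console's -x face. Sprung: pressed towards the console's +x it gives up to 4 mm, 1.5 N at first to 7 N fully in; press 2 to 3 mm and drag along y
- tally (a joint): turn of the thumbwheel, rad, 0 to 3.14: a click is 0.5236 rad (13.6 mm of rim), mark k is k x 0.5236. White line on the wheel is the pointer: mark 0 towards the console's +y, mark 3 its +x, mark 6 its -y (0, 3, 6 longer). Grows (clockwise from above) when the exposed rim is dragged to the console's +y. A pawl draws it to the nearest click; passing one takes about 1 N at the rim. Starts at mark 0, 1 or 2
- plug: black lock plug, loose, in the socket at the start: a grip block 22 mm (its x) by 32 mm (its y) by 32 mm high over a steel nose 16 mm wide, 26 mm long, pointing down. Origin: lower end of the nose, 34 mm above the work surface when seated; z up; x along the console's x. Grip 26 to 58 mm above the origin. A straight pull up of about 10 N frees it from sprung jaws; clear after 30 mm. 0.06 kg
- socket_mouth (a point): centre of the socket's opening, level with the console's top
- dish: fixed shallow white dish, an open tray 140 mm (its x) by 130 mm (its y), rim 18 mm high, walls and floor 4 mm thick. Origin: centre of its underside
- pan: fixed weighing pan, a flat steel plate 240 mm (its x) by 200 mm (its y) without a rim on a grey base, its top 30 mm above the work surface. Origin: centre of its underside, on the work surface; turned by up to 0.25 rad
- roll0: short thick coin roll: a paper-wrapped cylinder standing upright on the work surface between console and pan, 38 mm in diameter, 34 mm tall, about 0.28 kg. Origin: centre of its underside; z is its axis. 4 to 6 thick rolls are present, absent ones read None. It may be knocked aside during the work
- roll1: short thick coin roll: a paper-wrapped cylinder standing upright on the work surface between console and pan, 38 mm in diameter, 34 mm tall, about 0.28 kg. Origin: centre of its underside; z is its axis. 4 to 6 thick rolls are present, absent ones read None. It may be knocked aside during the work
- roll2: short thick coin roll: a paper-wrapped cylinder standing upright on the work surface between console and pan, 38 mm in diameter, 34 mm tall, about 0.28 kg. Origin: centre of its underside; z is its axis. 4 to 6 thick rolls are present, absent ones read None. It may be knocked aside during the work
- roll3: short thick coin roll: a paper-wrapped cylinder standing upright on the work surface between console and pan, 38 mm in diameter, 34 mm tall, about 0.28 kg. Origin: centre of its underside; z is its axis. 4 to 6 thick rolls are present, absent ones read None. It may be knocked aside during the work
- roll4: short thick coin roll: a paper-wrapped cylinder standing upright on the work surface between console and pan, 38 mm in diameter, 34 mm tall, about 0.28 kg. Origin: centre of its underside; z is its axis. 4 to 6 thick rolls are present, absent ones read None. It may be knocked aside during the work
- roll5: short thick coin roll: a paper-wrapped cylinder standing upright on the work surface between console and pan, 38 mm in diameter, 34 mm tall, about 0.28 kg. Origin: centre of its underside; z is its axis. 4 to 6 thick rolls are present, absent ones read None. It may be knocked aside during the work
- slim0: slim coin roll, 20 mm in diameter and 60 mm tall, standing upright; not part of the batch. Origin: centre of its underside. It stands among the thick rolls
- slim1: slim coin roll, 20 mm in diameter and 60 mm tall, standing upright; not part of the batch. Origin: centre of its underside. It stands between the dish and the pan
- calculator: pocket calculator lying flat, 75 x 125 x 18 mm, beyond the console; leave alone. Origin: centre of its underside
Things that resemble listed ones, but are neither listed nor needed, are in the scene too. Of the things shaped like the plug, the black one is meant.

How it is judged:
By the outcome, as a careful person would: the job done as asked, in the order asked, and still so for the second after the job is handed in, with the robot touching nothing.
Of roll3, roll4, roll5 only 1 to 3 are there at a start; the rules pass over those that are not, and their reading is None.
At some moment in a run one of roll0, roll1, roll2, roll3, roll4, roll5 may be knocked a few centimetres aside while the robot is not near it.
It also fails if it takes over 210 s, if anything falls off the work surface, if the arm or the gripper's body presses on something with over 40 N, if the wrist force passes 120 N, or if a joint passes its speed limit or range.

## Working session

There is one attempt and no reset: what is moved stays moved. The work goes in short steps, Python scripts to look and compute and a shell command to move; the robot and the scene stay as the last step left them, time stands still between calls to the robot, and variables do not carry over. Pictures are saved under pics/ and viewed, about 12 in all and at most 16, crops included, and the job is handed in when it is done.

```bash
mkdir -p pics; cat > h.py <<'E'
import numpy as np, cv2
from workcell import manip
def cam(n):
    m=manip.camera_model(n); im,d=manip.read_camera(n); return im,d,m
def pts(d,m):
    K=np.array(m["intrinsics"]);R=np.array(m["R"]);t=np.array(m["t"])
    v,u=np.mgrid[:d.shape[0],:d.shape[1]]
    P=np.stack([(u-K[0,2])/K[0,0]*d,(v-K[1,2])/K[1,1]*d,d],-1)
    return (P-t)@R
def ray(m,u,v,z):
    K=np.array(m["intrinsics"]);R=np.array(m["R"]);t=np.array(m["t"])
    c=-R.T@t; r=R.T@np.array([(u-K[0,2])/K[0,0],(v-K[1,2])/K[1,1],1]); return c+r*(z-c[2])/r[2]
E
python3 - <<'E'
from h import *
for n in("scene","side"):
    im,d,m=cam(n); cv2.imwrite(f"pics/{n}0.png",im); np.savez(f"{n}0.npz",im=im,d=d,**m)
    print(n,-np.array(m["R"]).T@np.array(m["t"]))
im,d,m=cam("wrist");cv2.imwrite("pics/wrist0.png",im)
s=manip.state();print({k:np.round(v,3) for k,v in s.items()})
E
```

```text
scene [ 0.91146725 -0.51598609  0.90848074]
side [ 0.44503566 -0.79484344  0.79173756]
{'t': np.float64(0.15), 'q': array([-1.521,  0.181,  1.608,  0.   ,  1.354, -0.206]), 'qvel': array([ 0.001, -0.003, -0.003,  0.002,  0.   , -0.   ]), 'joint_efforts': array([ 1.0000e-03, -4.3423e+01, -3.4218e+01,  7.0000e-02,  3.6000e-02,
       -0.0000e+00]), 'eef_pos': array([ 0.145, -0.556,  0.249]), 'tcp_rot': array([-0.001,  0.792, -0.611, -0.   ]), 'ft_force': array([-0.455,  0.373,  0.632]), 'moment': array([ 0.023,  0.041, -0.012]), 'width': np.float64(0.088)}
```

View pics/scene0.png

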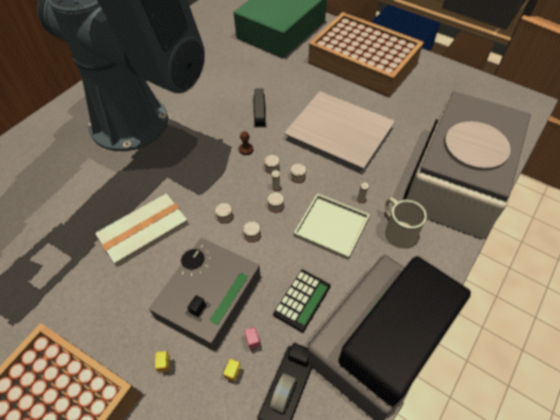

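View pics/side0.png

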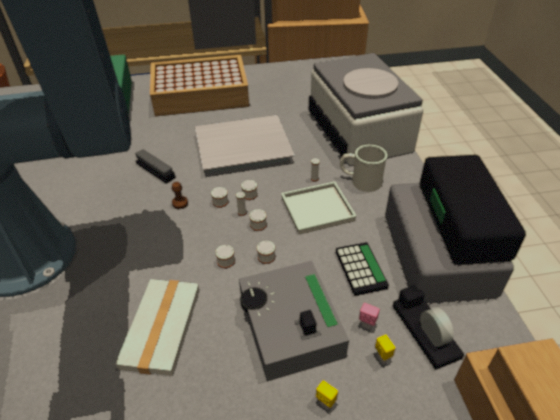

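Both views show five thick rolls (scene pixels (272,162), (298,171), (276,201), (224,211), (251,229)). They also show two slim rolls at (276,180) and (363,191), the pan at (340,130), the dish at (332,224), and the console at (206,290) with the wheel at (193,259) and the plug at (197,305). Next I'll measure these.

```bash
python3 - <<'E'
from h import *
for n in("scene","side"):
    f=np.load(n+"0.npz");im,d=f["im"],f["d"];m=f
    P=pts(d,m);z=P[...,2];ok=d>0
    def comps(mask,name,lo,hi,rect=False):
        mask=cv2.morphologyEx(mask.astype(np.uint8),cv2.MORPH_OPEN,np.ones((2,2)))
        k,L,s,c=cv2.connectedComponentsWithStats(mask)
        for i in range(1,k):
            if lo<s[i,4]<hi:
                q=P[L==i]; r=cv2.minAreaRect((q[:,:2]*1000).astype(np.float32))
                print(n,name,np.round(c[i]),s[i,4],"med",np.round(np.median(q,0),3),"rect",np.round(r[0],0),np.round(r[1],0),round(r[2],1))
    near=ok&(P[...,0]>.2)&(P[...,0]<.95)&(abs(P[...,1])<.6)
    comps(near&(abs(z-.034)<.005),"thick",40,900)
    comps(near&(abs(z-.060)<.004),"z60",20,30000)
    comps(near&(abs(z-.030)<.004),"z30",2000,30000)
    comps(near&(abs(z-.092)<.004),"z92",10,3000)
    comps(near&(abs(z-.018)<.004),"z18",100,5000)
E
```

```text
scene thick [336.  66.] 79 med [0.378 0.517 0.031] rect [375. 518.] [  8. 104.] 89.5
scene thick [363.  77.] 63 med [0.469 0.517 0.032] rect [472. 518.] [10. 68.] 90.0
scene thick [383.  86.] 53 med [0.538 0.517 0.032] rect [539. 517.] [51. 14.] 11.5
scene thick [260. 104.] 285 med [0.287 0.246 0.035] rect [ 566. -105.] [  28. 1074.] 38.5
scene thick [272. 162.] 137 med [0.443 0.091 0.032] rect [443. 102.] [57. 35.] 79.3
scene thick [299. 171.] 135 med [0.517 0.104 0.032] rect [ 699. -197.] [ 36. 766.] 31.0
scene thick [276. 200.] 159 med [ 0.524 -0.004  0.032] rect [525.   5.] [52. 33.] 73.4
scene thick [224. 211.] 168 med [ 0.439 -0.101  0.033] rect [440. -96.] [47. 34.] 72.6
scene thick [432. 213.] 42 med [0.849 0.176 0.032] rect [851. 176.] [33.  6.] 10.4
scene thick [408. 218.] 54 med [0.806 0.131 0.033] rect [810. 129.] [51. 14.] 1.6
scene thick [455. 222.] 75 med [0.904 0.184 0.031] rect [902. 184.] [65.  8.] 7.5
scene thick [252. 230.] 183 med [ 0.527 -0.105  0.033] rect [ 702. -305.] [ 38. 594.] 41.2
scene thick [403. 240.] 62 med [0.826 0.066 0.03 ] rect [828.  75.] [64. 18
[... 7096 characters left out ...]
47.3
side z92 [498. 271.] 76 med [ 0.932 -0.294  0.091] rect [ 932. -294.] [ 6. 42.] 86.2
side z92 [309. 319.] 208 med [ 0.564 -0.334  0.092] rect [ 567. -324.] [30. 47.] 6.6
side z92 [491. 383.] 1202 med [ 0.813 -0.495  0.091] rect [ 668. -640.] [535.  93.] 44.6
side z18 [333. 197.] 204 med [0.726 0.072 0.016] rect [ 610. -347.] [943. 144.] 78.5
side z18 [311. 220.] 204 med [ 0.626 -0.036  0.016] rect [632. -15.] [ 86. 156.] 50.7
side z18 [363. 268.] 1574 med [ 0.712 -0.183  0.018] rect [ 618. -459.] [748. 110.] 71.1
side z18 [456. 298.] 104 med [ 0.87  -0.289  0.015] rect [ 654. -520.] [687.  70.] 47.0
side z18 [429. 336.] 1178 med [ 0.778 -0.37   0.02 ] rect [ 665. -559.] [629. 143.] 59.8
```

```bash
python3 - <<'E'
from h import *
for n in("scene","side"):
    f=np.load(n+"0.npz");im,d=f["im"],f["d"];P=pts(d,f);z=P[...,2]
    for name,h,tol,seed in(("console",.06,.006,[(205,289),(292,313)]),("pan",.03,.006,[(341,130),(243,143)]),("plug",.092,.006,[(196,304),(309,319)])):
        mk=cv2.morphologyEx((abs(z-h)<tol).astype(np.uint8)*(d>0),cv2.MORPH_OPEN,np.ones((3,3)))
        k,L=cv2.connectedComponents(mk); s=seed[n=="side"]; l=L[s[1],s[0]]
        if not l: print(n,name,"noseed");continue
        v,u=np.nonzero(L==l); W=np.array([ray(f,a,b,h)[:2] for a,b in zip(u,v)])*1000
        r=cv2.minAreaRect(W.astype(np.float32)); print(n,name,np.round(r[0],1),np.round(r[1],1),round(r[2],1))
    # dish: pale greenish, bright
    b,g,r_=[im[...,i].astype(int) for i in range(3)]
    dm=(g>150)&(np.hypot(P[...,0]-.67,P[...,1]-.02)<.12)&(z<.03)
    v,u=np.nonzero(dm);W=np.array([ray(f,a,b,.012)[:2] for a,b in zip(u,v)])*1000
    r=cv2.minAreaRect(W.astype(np.float32)); print(n,"dish",np.round(r[0],1),np.round(r[1],1),round(r[2],1))
    u0,v0=((150,235) if n=="scene" else (230,255))
    cv2.imwrite(f"pics/{n}_c.png",cv2.resize(im[v0:v0+115,u0:u0+120],None,fx=5,fy=5,interpolation=cv2.INTER_CUBIC))
E
```

```text
scene console [ 538.7 -284.5] [161.9 191.1] 7.4
scene pan [520.6 298.9] [239.6 202.2] 3.4
scene plug [ 565.9 -331.9] [22.6 32.2] 8.1
scene dish [662.8  29.5] [144.6 134.1] 7.6
side console [ 537.3 -284.1] [160.2 193.8] 7.3
side pan [519.3 301.6] [239.8 205.2] 3.4
side plug [ 562.5 -332.8] [23.  34.9] 4.3
side dish [666.3  33.4] [144.5 134.4] 7.7
```

View pics/side_c.png

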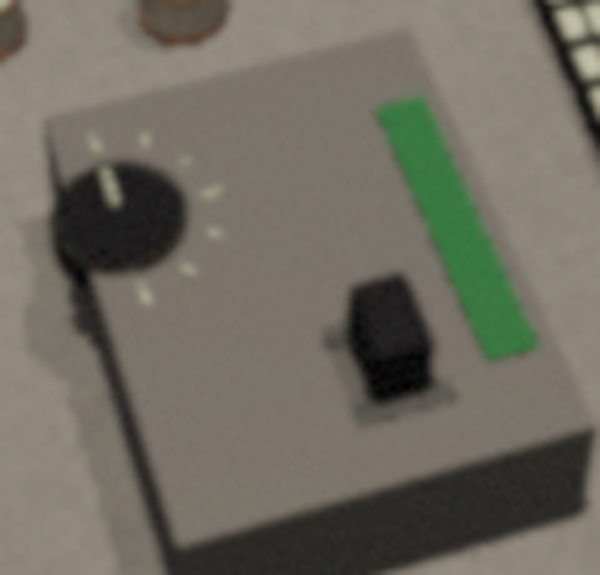

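The pointer starts at mark 0. The console is at (0.543,-0.284) with yaw 7.35°, and the plug is at (0.564,-0.332), which matches the console's layout. The jaws can grip the plug across its y. I'll approach it now.

```bash
python3 -m inch '[[[1,0.3,0.2,0,-0.082],[1,0.6,0.4,0,-0.082],[1,0.9,0.6,0,-0.082],[1,0.9,0.7,0,-0.082],[1,0.9,0.7,0,-0.082],[1,0.9,0.7,0,-0.082],[1,0.9,0.7,0,-0.082],[1,0.9,0.7,0,-0.082],[1,0.9,0.7,0,-0.082],[1,0.9,0.7,0,-0.082],[1,0.9,0.7,0,-0.082],[1,0.9,0.7,0,-0.082]]]'
```

```text
t: 1.15
eef_pos: [0.4146, -0.3467, 0.2488]
tcp_rot: [-0.0, 0.75, -0.661, -0.001]
ft_force: [-1.0, -1.1, -0.4]
width: 0.0879
```

```bash
python3 -m inch '[[[1,0.25,0.025,0,0],[1,0.498,0.049,0,0],[1,0.498,0.049,0,0],[1,0.498,0.049,0,0],[1,0.498,0.049,0,0],[1,0.498,0.049,-0.15,0],[1,0.498,0.049,-0.3,0],[1,0.498,0.049,-0.4,0],[1,0.498,0.049,-0.48,0],[1,0.498,0.049,-0.53,0],[1,0.498,0.049,-0.575,0],[1,0.498,0.049,-0.575,0],[1,0.498,0.049,-0.575,0],[0,0.498,0.049,-0.575,0],[0,0.498,0.049,-0.575,0],[0,0.498,0.049,-0.575,0],[0,0.498,0.049,-0.575,0],[0,0.498,0.049,-0.575,0],[0,0.498,0.049,-0.575,0],[0,0.498,0.049,-0.575,0]]]'
```

```text
t: 2.82
eef_pos: [0.5641, -0.3319, 0.0765]
tcp_rot: [-0.0, 0.75, -0.661, -0.001]
ft_force: [-0.6, 0.1, 1.1]
width: 0.0434
```

```bash
python3 -m inch '[[[0,0,0,0,0],[0,0,0,0,0],[0,0,0,0,0],[0,0,0,0,0],[0,0,0,0,0],[0,0,0,0,0],[0,0,0,0,0],[0,0,0,0.03,0],[0,0,0,0.06,0],[0,0,0,0.1,0],[0,0,0,0.14,0],[0,0,0,0.2,0],[0,0,0,0.3,0],[0,0,0,0.4,0],[0,0,0,0.4,0],[0,0,0,0.4,0],[0,0,0,0.4,0]]]'
```

```text
t: 4.23
eef_pos: [0.564, -0.3321, 0.1971]
tcp_rot: [-0.0, 0.75, -0.661, -0.0]
ft_force: [-0.1, 0.7, -0.7]
width: 0.0316
```

```bash
python3 -m inch '[[[0,0.1,0.13,0,0],[0,0.2,0.26,0,0],[0,0.3,0.39,0,0],[0,0.337,0.52,0,0],[0,0.337,0.65,0,0],[0,0.337,0.78,0,0],[0,0.337,0.9,0,0],[0,0.337,0.9,0,0],[0,0.337,0.9,0,0],[0,0.337,0.9,0,0],[0,0.337,0.9,0,0],[0,0.337,0.9,0,0]]]'
```

```text
t: 5.23
eef_pos: [0.6649, -0.0641, 0.1967]
tcp_rot: [0.0, 0.75, -0.662, -0.0]
ft_force: [0.5, -0.3, -0.9]
width: 0.0321
```

```bash
python3 -m inch '[[[0,0,0.1,0,0],[0,0,0.2,0,0],[0,0,0.31,0,0],[0,0,0.31,0,0],[0,0,0.31,0,0],[0,0,0.31,-0.12,0],[0,0,0.31,-0.24,0],[0,0,0.31,-0.36,0],[0,0,0.31,-0.43,0],[0,0,0.31,-0.46,0],[0,0,0.31,-0.46,0],[0,0,0.31,-0.46,0],[0,0,0.31,-0.46,0],[1,0,0.31,-0.46,0],[1,0,0.31,-0.46,0],[1,0,0.31,-0.46,0],[1,0,0.31,-0.46,0],[1,0,0.31,-0.46,0],[1,0,0.31,-0.46,0],[1,0,0.31,-0.46,0]]]'
```

```text
t: 6.9
eef_pos: [0.6649, 0.0289, 0.0587]
tcp_rot: [0.0, 0.75, -0.662, -0.0]
ft_force: [-0.4, -0.4, 0.1]
width: 0.0762
```

```bash
python3 - <<'E'
from h import *
im,d,m=cam("side");P=pts(d,m)
cv2.imwrite("pics/dish1.png",cv2.resize(im[110:290,160:400],None,fx=3.3,fy=3.3,interpolation=cv2.INTER_CUBIC))
print(manip.state()["eef_pos"],manip.state()["width"])
E
```

```text
[0.66485552 0.02890494 0.05861171] 0.08044022395139752
```

View pics/dish1.png

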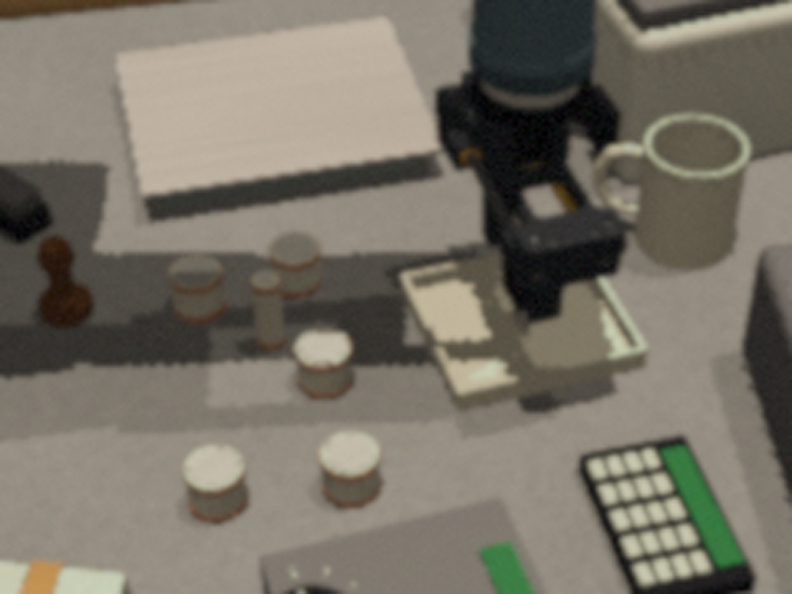

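```bash
python3 -m inch '[[[1,0,0,0.12,0],[1,0,0,0.24,0],[1,0,0,0.36,0],[1,0,0,0.47,0],[1,0,0,0.47,0],[1,-0.12,-0.04,0.47,0],[1,-0.24,-0.08,0.47,0],[1,-0.36,-0.12,0.47,0],[1,-0.48,-0.13,0.47,0],[1,-0.48,-0.13,0.47,0],[1,-0.48,-0.13,0.47,0],[1,-0.48,-0.13,0.47,0]]]'
python3 - <<'E'
from h import *
im,d,m=cam("scene");P=pts(d,m)
b=(im.max(2)<60)&(np.hypot(P[...,0]-.665,P[...,1]-.031)<.07)&(P[...,2]<.15)&(P[...,2]>.004)&(d>0)
q=P[b];print(len(q),np.round(q.min(0),3),np.round(q.max(0),3),np.round(np.median(q,0),3))
v,u=np.nonzero(b);print(u.min(),u.max(),v.min(),v.max())
cv2.imwrite("pics/dish2.png",cv2.resize(im[110:290,190:430],None,fx=3.3,fy=3.3,interpolation=cv2.INTER_CUBIC))
E
```

```text
t: 7.95
eef_pos: [0.5217, -0.0103, 0.2003]
tcp_rot: [-0.0, 0.749, -0.662, 0.001]
ft_force: [0.0, 0.2, 0.3]
width: 0.0883
132 [0.658 0.009 0.014] [0.68  0.038 0.064] [0.67  0.017 0.059]
328 339 209 226
```

View pics/dish2.png

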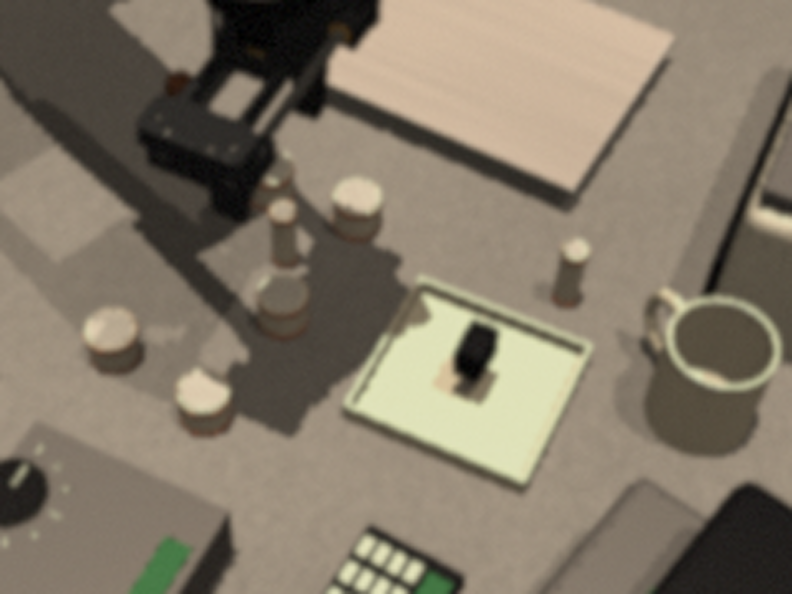

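The plug is standing on its nose in the dish (top at about z 0.062, at (0.668,0.024)). I'll regrip it, shift it 28 mm towards -x, and then tip it over towards +x so it lies flat.

```bash
python3 -m inch '[[[1,0.13,0.04,0,0],[1,0.26,0.08,0,0],[1,0.39,0.117,0,0],[1,0.488,0.117,0,0],[1,0.488,0.117,0,0],[1,0.488,0.117,0,0],[1,0.488,0.117,-0.12,0],[1,0.488,0.117,-0.24,0],[1,0.488,0.117,-0.36,0],[1,0.488,0.117,-0.46,0],[1,0.488,0.117,-0.47,0],[1,0.488,0.117,-0.47,0],[0,0.488,0.117,-0.47,0],[0,0.488,0.117,-0.47,0],[0,0.488,0.117,-0.47,0],[0,0.488,0.117,-0.47,0],[0,0.488,0.117,-0.47,0],[0,0.488,0.117,-0.47,0],[0,0.488,0.117,-0.47,0],[0,0.488,0.117,-0.47,0]]]'
python3 -m inch '[[[0,0,0,0,0],[0,0,0,0,0],[0,0,0,0,0],[0,0,0,0,0],[0,0,0,0,0],[0,0,0,0.02,0],[0,-0.04,0,0.02,0],[0,-0.093,0,0.02,0],[0,-0.093,0,0.02,0],[0,-0.093,0,0.01,0],[0,-0.093,0,0.01,0],[0.8,-0.093,0,0.01,0],[0.8,-0.093,0,0.01,0],[0.8,-0.093,0,0.01,0],[0.8,-0.093,0,0.01,0],[0.8,-0.093,0,0.01,0],[0.8,-0.093,0,0.01,0],[0.8,-0.093,0,0.01,0],[0.8,-0.093,0,0.01,0],[0.8,-0.093,0,0.12,0]]]'
```

```text
t: 9.67
eef_pos: [0.6687, 0.0249, 0.0595]
tcp_rot: [-0.0, 0.75, -0.662, 0.001]
ft_force: [0.0, -0.1, 0.2]
width: 0.0369
t: 11.33
eef_pos: [0.6359, 0.0254, 0.0889]
tcp_rot: [0.003, 0.75, -0.662, -0.004]
ft_force: [-1.6, -0.6, -0.5]
width: 0.0702
```

```bash
python3 -m inch '[[[0,0,0,0.12,0],[0,0,0,0.12,0],[0,-0.1,0,0.12,0],[0,-0.167,0,0.12,0],[0,-0.167,0,0.12,0],[0,-0.167,0,0.12,0],[0,-0.167,0,0.12,0],[0,-0.167,0,0.12,0],[0,-0.167,0,0.12,0],[0,-0.167,0,0.12,0],[0,-0.167,0,0.12,0],[0,-0.167,0,0.12,0],[0,-0.167,0,0,0],[0,-0.167,0,-0.1,0],[0,-0.167,0,-0.12,0],[0,-0.167,0,-0.12,0],[0,-0.12,0,-0.12,0],[0,-0.08,0,-0.12,0],[0,-0.04,0,-0.12,0],[0,-0.02,0,-0.12,0]]]'
python3 -m inch '[[[0,0.05,0,0,0],[0,0.1,0,0,0],[0,0.1,0,0.1,0],[0,0,0,0.25,0],[0,-0.1,0,0.45,0],[1,-0.25,-0.05,0.45,0],[1,-0.4,-0.1,0.45,0],[1,-0.4,-0.1,0.45,0],[1,-0.4,-0.1,0.45,0],[1,-0.4,-0.1,0.45,0]]]'
python3 - <<'E'
from h import *
im,d,m=cam("scene");P=pts(d,m)
b=(im.max(2)<60)&(np.hypot(P[...,0]-.665,P[...,1]-.031)<.07)&(P[...,2]<.15)&(P[...,2]>.004)&(d>0)
q=P[b];print(len(q),np.round(q.min(0),3),np.round(q.max(0),3),np.round(np.median(q,0),3))
cv2.imwrite("pics/dish3.png",cv2.resize(im[110:290,190:430],None,fx=3.3,fy=3.3,interpolation=cv2.INTER_CUBIC))
E
```

```text
t: 13.0
eef_pos: [0.6326, 0.0251, 0.0554]
tcp_rot: [0.002, 0.75, -0.662, -0.003]
ft_force: [0.0, 0.2, -0.1]
width: 0.0002
t: 13.83
eef_pos: [0.5122, -0.0053, 0.1925]
tcp_rot: [0.001, 0.749, -0.662, -0.001]
ft_force: [1.0, 0.3, -0.1]
width: 0.0315
136 [0.61  0.005 0.011] [0.641 0.037 0.03 ] [0.626 0.017 0.024]
```

View pics/dish3.png

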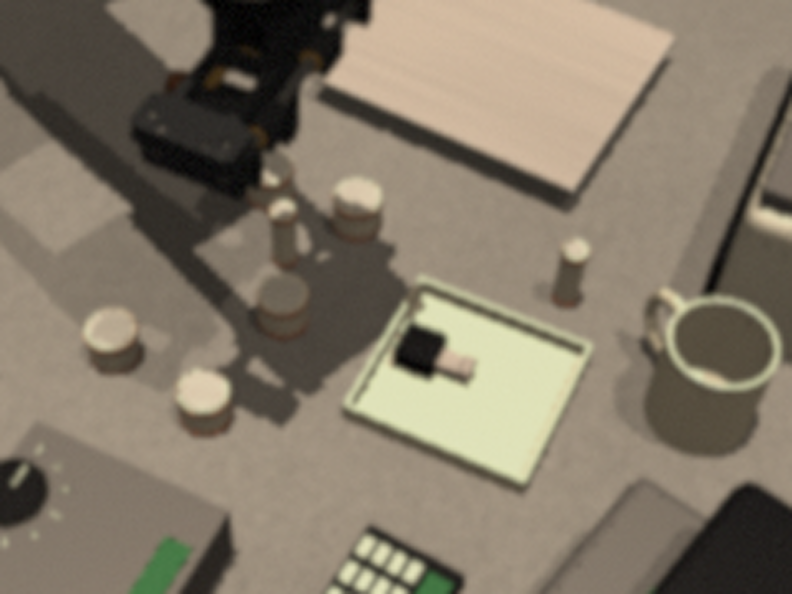

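The plug now lies flat in the dish. Next come the rolls, starting with C at (0.522,-0.005).

```bash
python3 -m inch '[[[0.6,0.033,0,0,0],[0.6,0.033,0,0,0],[0.6,0.033,0,0,0],[0.6,0.033,0,0,0],[0.6,0.033,0,-0.12,0],[0.6,0.033,0,-0.24,0],[0.6,0.033,0,-0.36,0],[0.6,0.033,0,-0.48,0],[0.6,0.033,0,-0.55,0],[0.6,0.033,0,-0.575,0],[0.6,0.033,0,-0.575,0],[0,0.033,0,-0.575,0],[0,0.033,0,-0.575,0],[0,0.033,0,-0.575,0],[0,0.033,0,-0.575,0],[0,0.033,0,-0.575,0],[0,0.033,0,-0.575,0],[0,0.033,0,-0.575,0],[0,0.033,0,-0.575,0],[0,0.033,0,-0.575,0]]]'
python3 -m inch '[[[0,0,0,0,0],[0,0,0,0.1,0],[0,0,0,0.2,0],[0,0,0,0.3,0],[0,0,0,0.4,0],[0,0,0,0.45,0],[0,0,0.1,0.45,0],[0,0,0.2,0.45,0],[0,0,0.3,0.45,0],[0,0,0.4,0.45,0],[0,0,0.5,0.45,0],[0,0,0.6,0.45,0],[0,0,0.7,0.45,0],[0,0,0.8,0.45,0],[0,0,0.9,0.45,0],[0,0,0.9,0.45,0],[0,0,0.9,0.45,0],[0,0,0.9,0.45,0]]]'
```

```text
t: 15.55
eef_pos: [0.5247, -0.0054, 0.0215]
tcp_rot: [0.0, 0.749, -0.662, 0.0]
ft_force: [-0.4, 1.9, 7.4]
width: 0.0372
t: 17.05
eef_pos: [0.5242, 0.2641, 0.156]
tcp_rot: [0.001, 0.75, -0.662, 0.0]
ft_force: [0.2, 0.5, -2.4]
width: 0.037
```

```bash
python3 -m inch '[[[0,0,0.1,0,0],[0,0,0.2,0,0],[0,0,0.28,0,0],[0,0,0.28,0,0],[0,0,0.28,0,0],[0,0,0.28,-0.1,0],[0,0,0.28,-0.2,0],[0,0,0.28,-0.28,0],[0,0,0.28,-0.32,0],[0,0,0.28,-0.34,0],[0,0,0.28,-0.34,0],[0,0,0.28,-0.34,0],[0.6,0,0.28,-0.34,0],[0.6,0,0.28,-0.34,0],[0.6,0,0.28,-0.34,0],[0.6,0,0.28,-0.34,0],[0.6,0,0.28,-0.34,0],[0.6,0,0.28,-0.24,0],[0.6,0,0.28,-0.1,0],[0.6,0,0.28,0,0]]]'
cat > loc.py <<'E'
from h import *
for n in("side","scene"):
    im,d,m=cam(n);P=pts(d,m)
    for h in(.034,.064):
        mk=((abs(P[...,2]-h)<.006)&(d>0)&(P[...,0]>.37)&(P[...,0]<.68)&(P[...,1]>-.19)&(P[...,1]<.42)).astype(np.uint8)
        if h>.06: mk&=(P[...,1]>.18)
        elif 1: mk&=(P[...,1]<.19)
        k,L,s,c=cv2.connectedComponentsWithStats(cv2.morphologyEx(mk,cv2.MORPH_OPEN,np.ones((3,3))))
        for i in range(1,k):
            if s[i,4]>50:print(n,h,np.round(c[i]),s[i,4],np.round(ray(m,*c[i],h),3))
    cv2.imwrite(f"pics/last_{n}.png",cv2.resize(im[90:290,140:420],None,fx=2.8,fy=2.8,interpolation=cv2.INTER_CUBIC))
s=manip.state();print(s["t"],s["eef_pos"])
E
python3 loc.py
```

```text
t: 18.72
eef_pos: [0.5244, 0.3483, 0.1581]
tcp_rot: [0.001, 0.75, -0.662, 0.0]
ft_force: [0.3, 0.4, 0.7]
width: 0.0529
side 0.034 [249. 185.] 149 [0.512 0.104 0.034]
side 0.034 [219. 193.] 155 [0.439 0.091 0.034]
side 0.034 [266. 248.] 212 [ 0.521 -0.105  0.034]
side 0.034 [225. 252.] 211 [ 0.435 -0.101  0.034]
side 0.064 [241. 121.] 107 [0.521 0.343 0.064]
scene 0.034 [271. 161.] 136 [0.44  0.09  0.034]
scene 0.034 [298. 170.] 135 [0.515 0.104 0.034]
scene 0.034 [223. 210.] 168 [ 0.437 -0.102  0.034]
scene 0.034 [251. 229.] 191 [ 0.524 -0.105  0.034]
scene 0.064 [349. 109.] 113 [0.523 0.341 0.064]
18.8167 [0.52794241 0.34994814 0.16316434]
```

C stands on the pan and nothing has been knocked yet. B is next, at (0.514,0.104).

```bash
python3 -m inch '[[[0.6,-0.045,-0.13,0,0],[0.6,-0.045,-0.26,0,0],[0.6,-0.045,-0.39,0,0],[0.6,-0.045,-0.52,0,0],[0.6,-0.045,-0.65,0,0],[0.6,-0.045,-0.75,0,0],[0.6,-0.045,-0.82,0,0],[0.6,-0.045,-0.82,0,0],[0.6,-0.045,-0.82,0,0],[0.6,-0.045,-0.82,0,0],[0.6,-0.045,-0.82,-0.12,0],[0.6,-0.045,-0.82,-0.24,0],[0.6,-0.045,-0.82,-0.36,0],[0.6,-0.045,-0.82,-0.44,0],[0.6,-0.045,-0.82,-0.47,0],[0.6,-0.045,-0.82,-0.47,0],[0.6,-0.045,-0.82,-0.47,0],[0,-0.045,-0.82,-0.47,0],[0,-0.045,-0.82,-0.47,0],[0,-0.045,-0.82,-0.47,0]]]'
python3 -m inch '[[[0,0,0,0,0],[0,0,0,0,0],[0,0,0,0,0],[0,0,0,0,0],[0,0,0,0,0],[0,0,0,0,0],[0,0,0,0.1,0],[0,0,0,0.2,0],[0,0,0,0.3,0],[0,0,0,0.4,0],[0,0,0,0.45,0],[0,0,0,0.45,0],[0,0,0,0.45,0]]]'
```

```text
t: 20.48
eef_pos: [0.5159, 0.1043, 0.024]
tcp_rot: [-0.006, 0.75, -0.662, 0.004]
ft_force: [-0.3, 2.1, 5.1]
width: 0.0371
t: 21.57
eef_pos: [0.5162, 0.1043, 0.1592]
tcp_rot: [-0.006, 0.75, -0.662, 0.004]
ft_force: [-0.5, -0.5, -3.5]
width: 0.0374
```

```bash
python3 -m inch '[[[0,0.05,0.12,0,0],[0,0.1,0.24,0,0],[0,0.15,0.36,0,0],[0,0.2,0.48,0,0],[0,0.25,0.6,0,0],[0,0.28,0.7,0,0],[0,0.28,0.8,0,0],[0,0.28,0.8,0,0],[0,0.28,0.8,0,0],[0,0.28,0.8,0,0],[0,0.28,0.8,-0.1,0],[0,0.28,0.8,-0.2,0],[0,0.28,0.8,-0.28,0],[0,0.28,0.8,-0.32,0],[0,0.28,0.8,-0.343,0],[0,0.28,0.8,-0.343,0],[0,0.28,0.8,-0.343,0],[0.6,0.28,0.8,-0.343,0],[0.6,0.28,0.8,-0.343,0],[0.6,0.28,0.8,-0.343,0]]]'
python3 -m inch '[[[0.6,0,0,0,0],[0.6,0,0,0,0],[0.6,0,0,0,0],[0.6,0,0,0.1,0],[0.6,0,0,0.2,0],[0.6,0,0,0.34,0],[0.6,0,0,0.34,0],[0.6,0,0,0.34,0]]]'
python3 loc.py
```

```text
t: 23.23
eef_pos: [0.6012, 0.3446, 0.0578]
tcp_rot: [-0.008, 0.75, -0.662, 0.005]
ft_force: [-0.3, 0.2, 0.2]
width: 0.0526
t: 23.9
eef_pos: [0.6034, 0.3455, 0.1641]
tcp_rot: [-0.011, 0.75, -0.662, 0.007]
ft_force: [-0.5, 0.6, -1.1]
width: 0.0528
side 0.034 [219. 193.] 149 [0.438 0.091 0.034]
side 0.034 [266. 248.] 216 [ 0.522 -0.105  0.034]
side 0.034 [225. 252.] 223 [ 0.435 -0.101  0.034]
side 0.064 [269. 119.] 105 [0.598 0.339 0.064]
side 0.064 [241. 121.] 106 [0.521 0.343 0.064]
scene 0.034 [271. 161.] 139 [0.441 0.09  0.034]
scene 0.034 [223. 210.] 166 [ 0.438 -0.1    0.034]
scene 0.034 [251. 228.] 185 [ 0.524 -0.105  0.034]
scene 0.064 [349. 109.] 113 [0.523 0.342 0.064]
scene 0.064 [374. 121.] 126 [0.6   0.338 0.064]
24.0 [0.60084269 0.34448344 0.15936603]
```

```bash
python3 -m inch '[[[0.6,-0.08,-0.12,0,0],[0.6,-0.15,-0.24,0,0],[0.6,-0.22,-0.36,0,0],[0.6,-0.3,-0.48,0,0],[0.6,-0.38,-0.6,0,0],[0.6,-0.46,-0.72,0,0],[0.6,-0.538,-0.847,0,0],[0.6,-0.538,-0.847,0,0],[0.6,-0.538,-0.847,0,0],[0.6,-0.538,-0.847,0,0],[0.6,-0.538,-0.847,-0.1,0],[0.6,-0.538,-0.847,-0.2,0],[0.6,-0.538,-0.847,-0.3,0],[0.6,-0.538,-0.847,-0.4,0],[0.6,-0.538,-0.847,-0.455,0],[0.6,-0.538,-0.847,-0.455,0],[0.6,-0.538,-0.847,-0.455,0],[0.6,-0.538,-0.847,-0.455,0],[0,-0.538,-0.847,-0.455,0],[0,-0.538,-0.847,-0.455,0]]]'
python3 -m inch '[[[0,0,0,0,0],[0,0,0,0,0],[0,0,0,0,0],[0,0,0,0,0],[0,0,0,0,0],[0,0,0,0,0],[0,0,0,0,0],[0,0,0,0.1,0],[0,0,0,0.2,0],[0,0,0,0.3,0],[0,0,0,0.4,0],[0,0,0,0.45,0],[0,0,0,0.45,0],[0,0,0,0.45,0]]]'
```

```text
t: 25.67
eef_pos: [0.4408, 0.0907, 0.0242]
tcp_rot: [-0.008, 0.75, -0.662, 0.006]
ft_force: [-0.3, 2.6, 1.6]
width: 0.0411
t: 26.83
eef_pos: [0.4409, 0.0906, 0.1592]
tcp_rot: [-0.009, 0.75, -0.662, 0.006]
ft_force: [-0.5, -0.0, -1.7]
width: 0.0373
```

```bash
python3 -m inch '[[[0,0.013,0.12,0,0],[0,0.013,0.24,0,0],[0,0.013,0.36,0,0],[0,0.013,0.48,0,0],[0,0.013,0.6,0,0],[0,0.013,0.7,0,0],[0,0.013,0.8,0,0],[0,0.013,0.848,0,0],[0,0.013,0.848,0,0],[0,0.013,0.848,0,0],[0,0.013,0.848,-0.1,0],[0,0.013,0.848,-0.2,0],[0,0.013,0.848,-0.28,0],[0,0.013,0.848,-0.32,0],[0,0.013,0.848,-0.343,0],[0,0.013,0.848,-0.343,0],[0,0.013,0.848,-0.343,0],[0.6,0.013,0.848,-0.343,0],[0.6,0.013,0.848,-0.343,0],[0.6,0.013,0.848,-0.343,0]]]'
python3 -m inch '[[[0.6,0,0,0,0],[0.6,0,0,0,0],[0.6,0,0,0,0],[0.6,0,0,0.1,0],[0.6,0,0,0.2,0],[0.6,0,0,0.34,0],[0.6,0,0,0.34,0],[0.6,0,0,0.34,0]]]'
python3 loc.py
```

```text
t: 28.5
eef_pos: [0.4458, 0.3454, 0.0575]
tcp_rot: [-0.01, 0.75, -0.662, 0.007]
ft_force: [0.5, 0.1, -0.3]
width: 0.0527
t: 29.17
eef_pos: [0.4477, 0.3465, 0.1627]
tcp_rot: [-0.013, 0.75, -0.662, 0.008]
ft_force: [0.7, 0.2, -1.2]
width: 0.053
side 0.034 [266. 248.] 212 [ 0.522 -0.105  0.034]
side 0.034 [225. 252.] 223 [ 0.435 -0.101  0.034]
side 0.064 [269. 119.] 102 [0.598 0.34  0.064]
side 0.064 [241. 121.] 102 [0.52  0.343 0.064]
side 0.064 [212. 124.] 109 [0.443 0.341 0.064]
scene 0.034 [223. 210.] 172 [ 0.437 -0.101  0.034]
scene 0.034 [251. 228.] 186 [ 0.524 -0.105  0.034]
scene 0.064 [325.  99.] 107 [0.446 0.34  0.064]
scene 0.064 [349. 109.] 112 [0.523 0.342 0.064]
scene 0.064 [374. 121.] 121 [0.599 0.338 0.064]
29.2667 [0.44530861 0.34525633 0.15893276]
```

```bash
python3 -m inch '[[[0.6,0,-0.12,0,0],[0.6,0,-0.24,0,0],[0.6,0,-0.36,0,0],[0.6,0,-0.48,0,0],[0.6,0,-0.6,0,0],[0.6,0,-0.72,0,0],[0.6,0,-0.84,0,0],[0.6,0,-0.9,0,0],[0.6,0,-0.9,0,0],[0.6,0,-0.9,0,0],[0.6,0,-0.9,0,0]]]'
```

```text
t: 30.18
eef_pos: [0.4446, 0.0759, 0.1579]
tcp_rot: [-0.009, 0.75, -0.662, 0.006]
ft_force: [0.6, 0.2, 0.3]
width: 0.0529
```

```bash
python3 -m inch '[[[0.6,-0.029,-0.12,0,0],[0.6,-0.029,-0.24,0,0],[0.6,-0.029,-0.36,0,0],[0.6,-0.029,-0.48,0,0],[0.6,-0.029,-0.59,0,0],[0.6,-0.029,-0.59,0,0],[0.6,-0.029,-0.59,0,0],[0.6,-0.029,-0.59,-0.1,0],[0.6,-0.029,-0.59,-0.2,0],[0.6,-0.029,-0.59,-0.3,0],[0.6,-0.029,-0.59,-0.4,0],[0.6,-0.029,-0.59,-0.45,0],[0.6,-0.029,-0.59,-0.45,0],[0.6,-0.029,-0.59,-0.45,0],[0,-0.029,-0.59,-0.45,0],[0,-0.029,-0.59,-0.45,0],[0,-0.029,-0.59,-0.45,0],[0,-0.029,-0.59,-0.45,0],[0,-0.029,-0.59,-0.45,0],[0,-0.029,-0.59,-0.45,0]]]'
python3 -m inch '[[[0,0,0,0,0],[0,0,0,0,0],[0,0,0,0,0],[0,0,0,0.1,0],[0,0,0,0.2,0],[0,0,0,0.3,0],[0,0,0,0.4,0],[0,0,0,0.45,0],[0,0,0.1,0.45,0],[0,0,0.2,0.45,0],[0,0,0.3,0.45,0],[0,0,0.4,0.45,0],[0,0,0.5,0.45,0],[0,0,0.6,0.45,0],[0,0,0.7,0.45,0],[0,0,0.8,0.45,0],[0,0,0.8,0.45,0],[0,0,0.8,0.45,0],[0,0,0.8,0.45,0]]]'
```

```text
t: 31.85
eef_pos: [0.4369, -0.101, 0.0242]
tcp_rot: [-0.01, 0.749, -0.662, 0.007]
ft_force: [0.1, 4.7, 7.7]
width: 0.0373
t: 33.43
eef_pos: [0.4365, 0.1386, 0.1588]
tcp_rot: [-0.009, 0.75, -0.662, 0.007]
ft_force: [-0.6, 0.6, -3.0]
width: 0.0376
```

```bash
python3 -m inch '[[[0,0.05,0.12,0,0],[0,0.1,0.24,0,0],[0,0.128,0.372,0,0],[0,0.128,0.372,0,0],[0,0.128,0.372,0,0],[0,0.128,0.372,0,0],[0,0.128,0.372,-0.1,0],[0,0.128,0.372,-0.2,0],[0,0.128,0.372,-0.28,0],[0,0.128,0.372,-0.32,0],[0,0.128,0.372,-0.343,0],[0,0.128,0.372,-0.343,0],[0,0.128,0.372,-0.343,0],[0.6,0.128,0.372,-0.343,0],[0.6,0.128,0.372,-0.343,0],[0.6,0.128,0.372,-0.343,0],[0.6,0.128,0.372,-0.343,0],[0.6,0.128,0.372,-0.343,0],[0.6,0.128,0.372,-0.24,0],[0.6,0.128,0.372,-0.1,0]]]'
python3 -m inch '[[[0.6,0,0,0.1,0],[0.6,0,0,0.1,0],[0.6,0,-0.12,0.1,0],[0.6,0,-0.24,0.1,0],[0.6,0,-0.36,0.1,0],[0.6,0,-0.48,0.1,0],[0.6,0,-0.6,0.1,0],[0.6,0,-0.6,0.1,0],[0.6,0,-0.6,0.1,0],[0.6,0,-0.6,0.1,0]]]'
python3 loc.py
```

```text
t: 35.1
eef_pos: [0.4718, 0.2493, 0.1256]
tcp_rot: [-0.006, 0.75, -0.662, 0.004]
ft_force: [1.4, 0.6, -0.3]
width: 0.0528
t: 35.93
eef_pos: [0.4716, 0.0696, 0.1553]
tcp_rot: [-0.006, 0.749, -0.662, 0.004]
ft_force: [0.2, -0.1, -0.3]
width: 0.053
side 0.034 [266. 247.] 210 [ 0.522 -0.104  0.034]
side 0.064 [269. 119.] 104 [0.598 0.339 0.064]
side 0.064 [242. 121.] 76 [0.525 0.343 0.064]
scene 0.034 [251. 229.] 190 [ 0.524 -0.105  0.034]
scene 0.064 [325.  99.] 97 [0.447 0.339 0.064]
scene 0.064 [349. 109.] 109 [0.523 0.342 0.064]
scene 0.064 [374. 121.] 113 [0.6   0.339 0.064]
scene 0.064 [316. 123.] 123 [0.476 0.244 0.064]
36.0333 [0.47152224 0.07047932 0.15531939]
```

```bash
python3 -m inch '[[[0.6,0.06,-0.12,0,0],[0.6,0.12,-0.24,0,0],[0.6,0.172,-0.36,0,0],[0.6,0.172,-0.48,0,0],[0.6,0.172,-0.583,0,0],[0.6,0.172,-0.583,0,0],[0.6,0.172,-0.583,0,0],[0.6,0.172,-0.583,-0.1,0],[0.6,0.172,-0.583,-0.2,0],[0.6,0.172,-0.583,-0.3,0],[0.6,0.172,-0.583,-0.4,0],[0.6,0.172,-0.583,-0.438,0],[0.6,0.172,-0.583,-0.438,0],[0.6,0.172,-0.583,-0.438,0],[0,0.172,-0.583,-0.438,0],[0,0.172,-0.583,-0.438,0],[0,0.172,-0.583,-0.438,0],[0,0.172,-0.583,-0.438,0],[0,0.172,-0.583,-0.438,0],[0,0.172,-0.583,-0.438,0]]]'
python3 -m inch '[[[0,0,0,0,0],[0,0,0,0,0],[0,0,0,0,0],[0,0,0,0.1,0],[0,0,0,0.2,0],[0,0,0,0.3,0],[0,0,0,0.4,0],[0,0,0,0.45,0],[0,0,0.1,0.45,0],[0,0,0.2,0.45,0],[0,0,0.3,0.45,0],[0,0,0.4,0.45,0],[0,0,0.5,0.45,0],[0,0,0.6,0.45,0],[0,0,0.7,0.45,0],[0,0,0.8,0.45,0],[0,0,0.8,0.45,0],[0,0,0.8,0.45,0],[0,0,0.8,0.45,0]]]'
```

```text
t: 37.7
eef_pos: [0.5245, -0.1046, 0.0258]
tcp_rot: [-0.006, 0.75, -0.661, 0.005]
ft_force: [-0.9, 3.5, 8.1]
width: 0.0374
t: 39.28
eef_pos: [0.5242, 0.1351, 0.1604]
tcp_rot: [-0.006, 0.75, -0.661, 0.005]
ft_force: [-0.1, 0.1, -2.7]
width: 0.0376
```

```bash
python3 -m inch '[[[0,0.05,0.12,0,0],[0,0.1,0.24,0,0],[0,0.143,0.383,0,0],[0,0.143,0.383,0,0],[0,0.143,0.383,0,0],[0,0.143,0.383,0,0],[0,0.143,0.383,-0.1,0],[0,0.143,0.383,-0.2,0],[0,0.143,0.383,-0.28,0],[0,0.143,0.383,-0.32,0],[0,0.143,0.383,-0.343,0],[0,0.143,0.383,-0.343,0],[0,0.143,0.383,-0.343,0],[0.6,0.143,0.383,-0.343,0],[0.6,0.143,0.383,-0.343,0],[0.6,0.143,0.383,-0.343,0],[0.6,0.143,0.383,-0.343,0],[0.6,0.143,0.383,-0.343,0],[0.6,0.143,0.383,-0.24,0],[0.6,0.143,0.383,-0.1,0]]]'
python3 -m inch '[[[0.6,0,0,0.1,0],[0.6,0,0,0.1,0],[0.3,-0.06,-0.12,0.1,0],[0.3,-0.12,-0.24,0.1,0],[0,-0.18,-0.36,0.1,0],[0,-0.24,-0.48,0.1,0],[0,-0.3,-0.6,0.1,0],[0,-0.36,-0.72,0.1,0],[0,-0.42,-0.84,0.1,0],[0,-0.48,-1,0.1,0],[0,-0.48,-1,0.1,0],[0,-0.48,-1,0.1,0]]]'
python3 loc.py
```

```text
t: 40.95
eef_pos: [0.5637, 0.2492, 0.1264]
tcp_rot: [-0.002, 0.75, -0.661, 0.002]
ft_force: [0.8, 0.0, 0.6]
width: 0.0527
t: 41.95
eef_pos: [0.419, -0.053, 0.1563]
tcp_rot: [-0.002, 0.749, -0.663, 0.003]
ft_force: [-1.1, 0.3, -1.3]
width: 0.0006
side 0.064 [269. 119.] 99 [0.598 0.338 0.064]
side 0.064 [241. 121.] 100 [0.521 0.342 0.064]
side 0.064 [262. 140.] 124 [0.566 0.245 0.064]
side 0.064 [227. 144.] 120 [0.474 0.245 0.064]
scene 0.064 [325.  99.] 100 [0.445 0.339 0.064]
scene 0.064 [349. 109.] 114 [0.523 0.342 0.064]
scene 0.064 [374. 121.] 114 [0.6   0.338 0.064]
scene 0.064 [316. 123.] 120 [0.476 0.245 0.064]
scene 0.064 [345. 137.] 130 [0.568 0.245 0.064]
42.05 [ 0.41987186 -0.05068638  0.15631855]
```

View pics/last_scene.png

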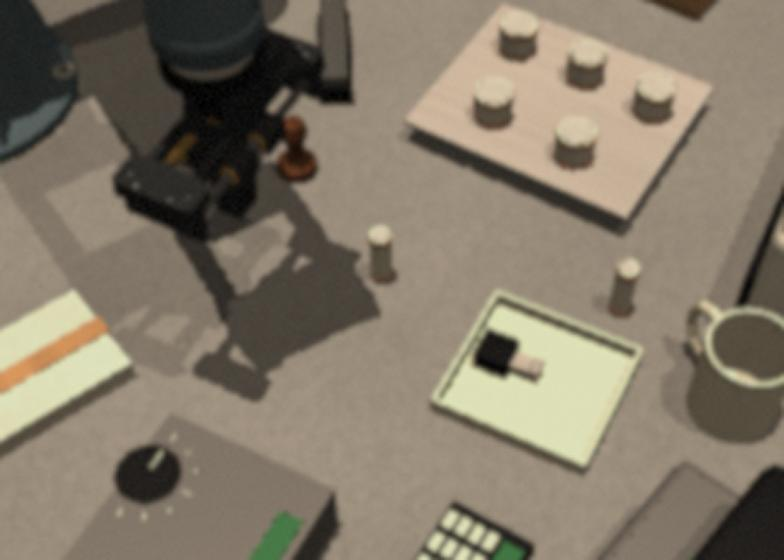

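All five thick rolls stand on the pan. The pointer is still at mark 0, so the target is mark 5. I'll bring the closed fingers to the wheel's rim.

```bash
python3 -m inch '[[[0,0.05,-0.12,0,0],[0,0.052,-0.24,0,0],[0,0.052,-0.36,0,0],[0,0.052,-0.48,0,0],[0,0.052,-0.6,0,0],[0,0.052,-0.732,0,0],[0,0.052,-0.732,0,0],[0,0.052,-0.732,0,0],[0,0.052,-0.732,-0.1,0],[0,0.052,-0.732,-0.2,0],[0,0.052,-0.732,-0.3,0],[0,0.052,-0.732,-0.355,0],[0,0.052,-0.732,-0.355,0],[0,0.052,-0.732,-0.355,0],[0,0.052,-0.732,-0.355,0]]]'
python3 - <<'E'
from h import *
im,d,m=cam("side");s=manip.state();print(s["eef_pos"],s["ft_force"])
cv2.imwrite("pics/w1.png",cv2.resize(im[215:335,190:330],None,fx=5,fy=5,interpolation=cv2.INTER_CUBIC))
E
```

```text
t: 43.3
eef_pos: [0.4367, -0.2695, 0.0509]
tcp_rot: [-0.002, 0.75, -0.661, 0.003]
ft_force: [-0.5, -0.6, -0.1]
width: 0.0009
[ 0.43685017 -0.27011401  0.0513374 ] [ 0.17572538 -0.09765842  0.41842728]
```

View pics/w1.png

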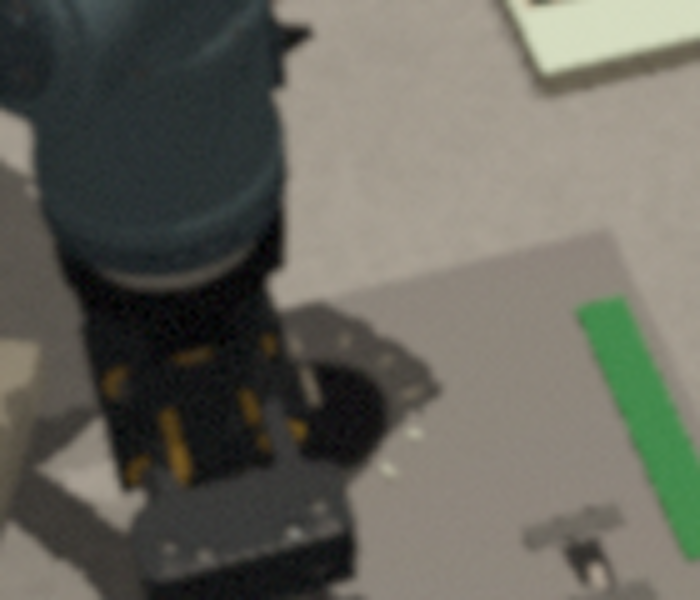

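```bash
python3 -m inch '[[[0,0.014,0.002,0,0],[0,0.027,0.003,0,0],[0,0.027,0.003,0,0],[0,0.033,0.004,0,0],[0,0.033,0.004,0,0],[0,0.033,0.004,0,0],[0,0.033,0.004,0,0]]]'
python3 -m inch '[[[0,0.007,0.001,0,0],[0,0.007,0.001,0,0],[0,0.007,0.001,0,0],[0,0.007,0.001,0,0]]]'
```

```text
t: 43.93
eef_pos: [0.4466, -0.2692, 0.0514]
tcp_rot: [-0.002, 0.75, -0.661, 0.004]
ft_force: [-3.8, -1.5, 2.6]
width: 0.0004
t: 44.27
eef_pos: [0.4481, -0.2689, 0.0513]
tcp_rot: [-0.002, 0.75, -0.661, 0.003]
ft_force: [-5.4, -0.9, 3.2]
width: 0.0007
```

```bash
python3 -m inch '[[[0,-0.001,0.01,0,0],[0,-0.003,0.02,0,0],[0,-0.004,0.03,0,0],[0,-0.005,0.04,0,0],[0,-0.006,0.05,0,0],[0,-0.008,0.06,0,0],[0,-0.009,0.07,0,0],[0,-0.01,0.08,0,0],[0,-0.011,0.088,0,0],[0,-0.011,0.088,0,0],[0,-0.011,0.088,0,0]]]'
python3 -m inch '[[[0,-0.02,-0.003,0,0],[0,-0.06,-0.006,0,0],[0,-0.12,-0.01,0,0],[0,-0.2,-0.02,0,0],[0,-0.2,-0.02,0.2,0],[0,-0.2,-0.02,0.3,0],[0,-0.2,-0.02,0.3,0],[0,-0.2,-0.02,0.3,0]]]'
python3 - <<'E'
from h import *
s=manip.state();print(s["eef_pos"])
for n,(u,v) in(("side",(230,270)),("scene",(160,225))):
    im,d,m=cam(n)
    cv2.imwrite(f"pics/w2{n}.png",cv2.resize(im[v:v+60,u:u+70],None,fx=6,fy=6,interpolation=cv2.INTER_CUBIC))
a=cv2.imread("pics/w2side.png");b=cv2.imread("pics/w2scene.png");cv2.imwrite("pics/w2.png",np.vstack([a,b])[:600] if 0 else cv2.resize(np.hstack([a,b]),(800,343)))
E
```

```text
t: 45.18
eef_pos: [0.4444, -0.2421, 0.051]
tcp_rot: [-0.002, 0.75, -0.661, 0.002]
ft_force: [-5.0, -1.2, 2.8]
width: 0.0001
t: 45.85
eef_pos: [0.3864, -0.2499, 0.1444]
tcp_rot: [-0.002, 0.75, -0.661, 0.007]
ft_force: [-0.0, 0.4, -0.5]
width: 0.0009
[ 0.38642574 -0.24994916  0.14439548]
```

View pics/w2.png

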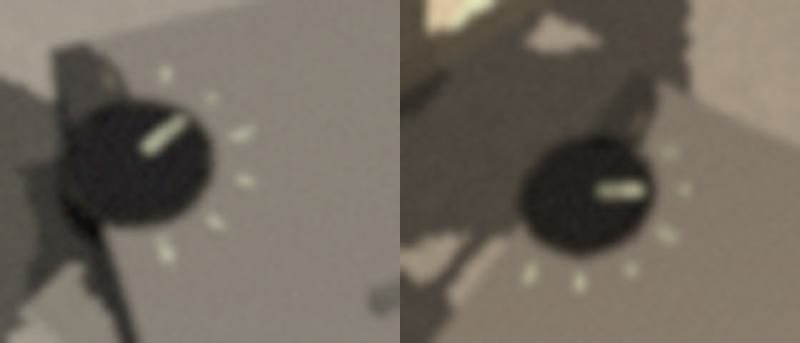

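Two clicks done: the pointer is at mark 2 in both views. I'll repeat the same stroke to reach mark 4.

```bash
python3 -m inch '[[[0,0.05,-0.067,0,0],[0,0.1,-0.067,-0.1,0],[0,0.1,-0.067,-0.2,0],[0,0.12,-0.067,-0.31,0],[0,0.16,-0.067,-0.31,0],[0,0.165,-0.067,-0.31,0],[0,0.165,-0.067,-0.31,0],[0,0.185,-0.065,-0.31,0],[0,0.195,-0.064,-0.31,0],[0,0.205,-0.063,-0.31,0],[0,0.205,-0.063,-0.31,0],[0,0.205,-0.063,-0.31,0],[0,0.205,-0.063,-0.31,0]]]'
```

```text
t: 47.03
eef_pos: [0.4458, -0.267, 0.0481]
tcp_rot: [-0.002, 0.75, -0.661, 0.003]
ft_force: [-3.6, 0.0, 2.1]
width: 0.0007
```

```bash
python3 -m inch '[[[0,0.006,0,0.005,0],[0,0.006,0,0.005,0],[0,0.005,0.01,0.005,0],[0,0.003,0.02,0.005,0],[0,0.002,0.03,0.005,0],[0,0.001,0.04,0.005,0],[0,0,0.05,0.005,0],[0,-0.002,0.06,0.005,0],[0,-0.003,0.07,0.005,0],[0,-0.004,0.08,0.005,0],[0,-0.005,0.088,0.005,0],[0,-0.005,0.088,0.005,0],[0,-0.005,0.088,0.005,0]]]'
python3 -m inch '[[[0,-0.02,-0.003,0,0],[0,-0.06,-0.006,0,0],[0,-0.12,-0.01,0,0],[0,-0.2,-0.02,0,0],[0,-0.2,-0.02,0.2,0],[0,-0.2,-0.02,0.3,0],[0,-0.2,-0.02,0.3,0],[0,-0.2,-0.02,0.3,0]]]'
cat > wheel.py <<'E'
from h import *
C=np.array([.479,-.251]);y=np.deg2rad(7.35)
for n in("side","scene"):
    im,d,m=cam(n);v,u=np.mgrid[:420,:560];K=np.array(m["intrinsics"])
    W=np.array([[ray(m,a,b,.058)[:2] for a in range(140,300)] for b in range(220,340)])
    D=W-C;g=im[220:340,140:300].min(2)
    mk=(np.hypot(D[...,0],D[...,1])<.024)&(g>95)
    q=D[mk].mean(0);a=y+np.pi/2-np.arctan2(q[1],q[0])
    print(n,mk.sum(),np.round(q,4),"mark",round(a/.5236,2))
E
python3 wheel.py; python3 -c "
from workcell import manip;print(manip.state()['eef_pos'])"
```

```text
t: 48.12
eef_pos: [0.4439, -0.24, 0.0495]
tcp_rot: [-0.002, 0.75, -0.661, 0.003]
ft_force: [-5.8, -0.7, -0.5]
width: 0.0004
t: 48.78
eef_pos: [0.3863, -0.2482, 0.1433]
tcp_rot: [-0.002, 0.75, -0.661, 0.007]
ft_force: [-0.6, 0.2, -0.7]
width: 0.0005
side 22 [ 0.0108 -0.0026] mark 3.7
scene 10 [ 0.0103 -0.0037] mark 3.9
[ 0.38423463 -0.24594644  0.13943422]
```

```bash
python3 -m inch '[[[0,0.05,-0.054,0,0],[0,0.1,-0.054,-0.1,0],[0,0.1,-0.054,-0.2,0],[0,0.12,-0.054,-0.295,0],[0,0.15,-0.054,-0.295,0],[0,0.17,-0.054,-0.295,0],[0,0.17,-0.054,-0.295,0],[0,0.19,-0.053,-0.295,0],[0,0.2,-0.052,-0.295,0],[0,0.21,-0.05,-0.295,0],[0,0.21,-0.05,-0.295,0],[0,0.21,-0.05,-0.295,0],[0,0.21,-0.05,-0.295,0]]]'
```

```text
t: 49.97
eef_pos: [0.447, -0.2615, 0.0521]
tcp_rot: [-0.001, 0.751, -0.661, 0.004]
ft_force: [-6.9, -0.8, 4.4]
width: 0.0002
```

```bash
python3 -m inch '[[[0,-0.003,0,0,0],[0,-0.004,0.01,0,0],[0,-0.005,0.02,0,0],[0,-0.006,0.03,0,0],[0,-0.008,0.04,0,0],[0,-0.009,0.047,0,0],[0,-0.009,0.047,0,0],[0,-0.009,0.047,0,0]]]'
python3 -m inch '[[[0,-0.02,-0.003,0,0],[0,-0.06,-0.006,0,0],[0,-0.12,-0.01,0,0],[0,-0.2,-0.02,0,0],[0,-0.2,-0.02,0.2,0],[0,-0.3,0.1,0.3,0],[0,-0.3,0.2,0.5,0],[0,-0.3,0.3,0.5,0],[0,-0.3,0.3,0.5,0],[0,-0.3,0.3,0.5,0],[0,-0.3,0.3,0.5,0]]]'
python3 wheel.py
python3 - <<'E'
from h import *
c=[]
for n,(u,v) in(("side",(230,270)),("scene",(160,225))):
    im,d,m=cam(n); c.append(cv2.resize(im[v:v+60,u:u+70],(400,343),interpolation=cv2.INTER_CUBIC))
    cv2.imwrite(f"pics/full_{n}.png",im)
cv2.imwrite("pics/w3.png",np.hstack(c))
E
```

```text
t: 50.63
eef_pos: [0.4444, -0.2474, 0.0523]
tcp_rot: [-0.001, 0.751, -0.661, 0.004]
ft_force: [-4.1, -1.1, 3.2]
width: 0.0004
t: 51.55
eef_pos: [0.3553, -0.1572, 0.2033]
tcp_rot: [-0.002, 0.751, -0.66, 0.006]
ft_force: [0.7, 0.8, -0.0]
width: 0.0002
side 20 [ 0.0072 -0.0061] mark 4.58
scene 10 [ 0.0046 -0.0085] mark 5.3
```

View pics/w3.png

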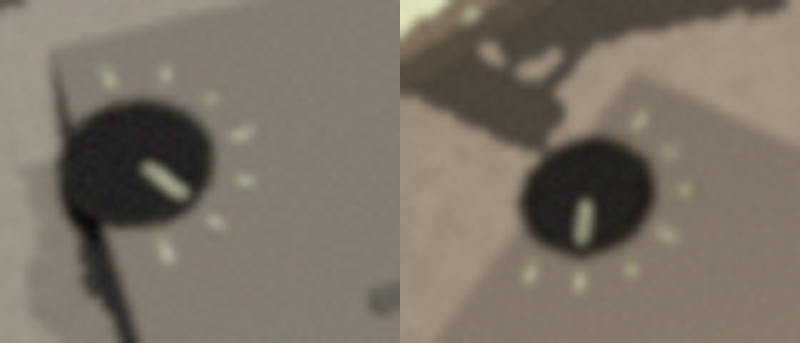

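View pics/full_side.png

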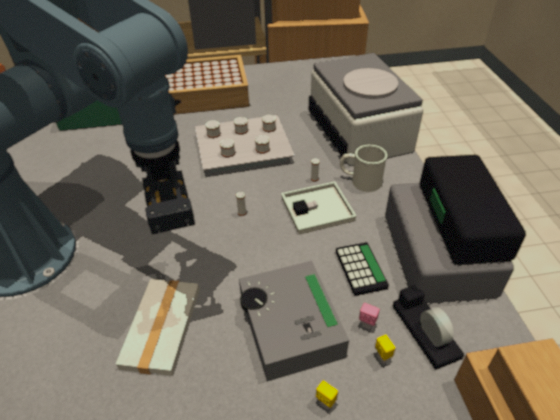

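The pointer is at mark 5 in both views, five rolls stand on the pan, and the plug lies in the dish. I'll do one last numeric check of the rolls and hand in.

```bash
python3 loc.py && python3 -c "
from workcell import manip
print(manip.state()['ft_force']);manip.finish_job()"
```

```text
side 0.064 [269. 119.] 107 [0.598 0.339 0.064]
side 0.064 [241. 121.] 105 [0.521 0.343 0.064]
side 0.064 [213. 125.] 111 [0.444 0.34  0.064]
side 0.064 [262. 140.] 124 [0.566 0.245 0.064]
side 0.064 [227. 143.] 122 [0.474 0.246 0.064]
scene 0.064 [325.  99.] 111 [0.446 0.339 0.064]
scene 0.064 [349. 109.] 113 [0.522 0.342 0.064]
scene 0.064 [374. 121.] 122 [0.6   0.338 0.064]
scene 0.064 [316. 123.] 119 [0.476 0.245 0.064]
scene 0.064 [345. 137.] 137 [0.568 0.244 0.064]
51.85 [ 0.35408463 -0.15766232  0.20120745]
[0.23902424 0.22408312 0.14572315]
the job is handed in; nothing more can be done
```

The job is done and handed in at about 52 s on the robot's clock.

- **Plug:** It is out of the socket and lying flat in the dish. It first stood on its nose there, so I tipped it over. A later picture showed it still lying flat.
- **Rolls:** All five thick rolls stand upright on the pan, and both cameras agree on their positions to about 2 mm. I saw no roll knocked aside.
- **Thumbwheel:** I rolled it from mark 0 to mark 5, in strokes of 2, 2 and 1 clicks. In both final views the white line points at mark 5.
- **Left alone:** In the last pictures the slim rolls are off the pan and the calculator is where it was. The arm was clear of everything.

One check disagreed: my rough pointer-angle script read mark 4.6 from one camera and 5.3 from the other. It used only 10 to 20 pixels, so I went by the pictures instead.

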